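# Gather the brass conchos in the tote's yellow corner

### The arm

A 6-joint arm with a two-finger parallel gripper is mounted at the origin on the work surface. World frame = base frame: x ahead of the robot, y to its left, z up, the work surface at z = 0. Lengths are in mm, angles in degrees, forces in N, time in s.
With the tool pointing down it reaches from about 350 to 850 mm from the base axis. Payload 8.1 kg.
Tool frame: the origin (TCP) lies on the centre line of the jaws, within the pads' length; the fingertips stand 19 mm ahead of it and the grasp point (between the pads) is the TCP; z points along the fingers, y is the line along which they close (so a half turn about z gives the same grasp; the last joint's range is limited). The gripper opens to 85 mm and grips with 20 to 120 N. Pads are 22 mm wide; open, the fingers measure 114 mm over their backs; the gripper's body (76 mm by 85 mm) begins 54 mm behind the grasp point. The pads swing forward as they close: fully open they stand 13 mm farther back than shut.
Start: joints at [69.821, 7.471, 85.268, -0, 87.261, -4.893], TCP at [158.166, 578.782, 250.292] pointing down, gripper open.
Joint ranges: [-169.43, 169.43], [-51.17, 129.36], [1.28, 143.12], [-76.62, 256.62], [0, 156.53], [-152.29, 152.29]. Speed limits (degrees/s): [136.94, 136.94, 159.86, 180, 180, 180].

### API

Orientations are given as [roll, pitch, yaw] about the fixed x, y, z axes, in that order (R = Rz(yaw) Ry(pitch) Rx(roll)).
In Python, from bench import r gives the robot as it stands. The module is installed in compiled form; this text tells all that it offers.
- The arm moves only by the tool servo_tool, never from a script. Its arguments are lists of equal length, an entry for each row: "fingers": the finger opening in m, from 0 to 0.0854; "linear": the shift along the tool's x, y, z in m, a list of three; "rotation": the turn, a rotation vector about the tool's x, y, z in degrees, a list of three. A call has 1 to 10 rows; each row is the pose to reach, as a shift and turn from the pose commanded when the call began, along the tool's axes at that moment; what a row does not reach only later rows make up. A row lasts 1/10 s, in which the tool goes at most 50 mm and 8.59 degrees, less where a joint would pass 70% of its speed; a pose out of reach is approached as far as the arm can. A call with a gripper value outside its range is refused whole. The fingers move at their own pace and stop on an object; "force" is the grip in N (left out, the last holds). Time passes only in rows, so rows that repeat a pose let the fingers close. It gives the time, the measured TCP pose, the force, the opening and the grip force at its end, in the units of the state.
- r.sense(): the state, without advancing time (a new reading comes with each control period).
- r.snapshot(name): name is "scene" or "top" or "wrist"; returns a dict with "frame" (420x560x3 uint8, red, green, blue), "fx", "fy", "cx", "cy" (pixels), "camera_from_world" (4x4, takes a point from world to camera coordinates). Camera axes: x right, y up, looking along -z (the intrinsics and any distortion apply to the point x, -y, -z); pixel columns grow to the right and rows downward; lengths in mm; the calibration is good to about 2 mm. The wrist camera is an equidistant fisheye: a pixel r from the principal point sees the ray r / f radians off the axis. A picture is of the moment at which its call begins. There is no depth.
- r.hand_in(): hands the job in; it is judged then, once.
The state is a dict: "time": time; "joint_pos": joint angles; "qd": joint speeds; "joint_efforts": joint torques, N m; "tool_pos": TCP position; "tcp_rot": TCP orientation; "ft_force": force on the tool from outside, world axes, zero at the start; "wrist_torque": the same for the moment, N m; "finger_gap": finger opening in mm; "grip_force": force on a finger pad.
Only numpy, scipy, OpenCV 4.12 (cv2) and the standard library are available. Lean on these libraries where they do the work, as an engineer would, in place of code of your own. Each camera call takes 0.05 s, during which the arm holds its last target. There are 200 camera calls.

### The job

Pick up the blue tote of brass conchos by its wooden bridge handle and press its underside down on the orange bump pad until the sprung pad is fully depressed, to jolt the pieces loose. Then lift the tote clear of pad and bench and tilt it so that all four conchos slide together into the corner capped in yellow, spilling none; finish while still holding it up and tilted like that, do not put it down or let go. Leave the amber bottle, the mallet and the white jar where they are.

Things in the scene. Friction and masses are not known exactly. Their poses are not given: they have to be found in the camera images.
- tote: Open blue plastic tray, 180 mm (its x) by 120 mm (its y), walls 45 mm high and 4 mm thick, floor 4 mm thick, flat underside, about 0.33 kg (up to a quarter more or less). Origin at the centre of its underside, z up when level. Posts outside the middle of its long sides carry a wooden bridge handle. Its corner at (-x, +y) has a yellow cap.
- tote_handle (a point): Middle of the wooden bridge handle: a straight bar along the tote's y, 132 mm long, 14 mm wide (along the tote's x), 22 mm high; this point is its centre, 85 mm above the tote's underside, and has the tote's axes. Free space below it down to the tray floor.
- tote_corner (a point): The inner corner under the yellow cap, at the level of the tray's floor: 86 mm in -x and 56 mm in +y from the tote's centre, 4 mm above the underside.
- concho0: Loose brass concho lying on the tote's floor: a disc 20 mm in diameter, 6 mm thick with a slight dome (8.5 mm in all), 16 g. Origin at the centre of its underside. All four are alike. Slippery: they start to slide when the tray is tilted 7 to 10 degrees; to slide along a wall into a corner they may need 18 degrees straight towards that corner.
- concho1: Loose brass concho lying on the tote's floor: a disc 20 mm in diameter, 6 mm thick with a slight dome (8.5 mm in all), 16 g. Origin at the centre of its underside. All four are alike. Slippery: they start to slide when the tray is tilted 7 to 10 degrees; to slide along a wall into a corner they may need 18 degrees straight towards that corner.
- concho2: Loose brass concho lying on the tote's floor: a disc 20 mm in diameter, 6 mm thick with a slight dome (8.5 mm in all), 16 g. Origin at the centre of its underside. All four are alike. Slippery: they start to slide when the tray is tilted 7 to 10 degrees; to slide along a wall into a corner they may need 18 degrees straight towards that corner.
- concho3: Loose brass concho lying on the tote's floor: a disc 20 mm in diameter, 6 mm thick with a slight dome (8.5 mm in all), 16 g. Origin at the centre of its underside. All four are alike. Slippery: they start to slide when the tray is tilted 7 to 10 degrees; to slide along a wall into a corner they may need 18 degrees straight towards that corner.
- pad_top (a point): Centre of the top face of the bump pad: an orange disc 80 mm in diameter, 45 mm above the bench when up, in a round steel housing (104 mm across, 30 mm high, foot 120 mm across) fixed to the bench. It moves straight down 12 mm (to 33 mm above the bench) on a spring; this point moves with it.
- bump_pad (a joint): Travel of the bump pad, m: 0 when up, 0.012 when fully depressed. The spring needs 6 N to start moving (the loaded tote's own weight does not move it) and 15 N at full depth; it comes back up by itself.
- dye_bottle: Bystander: amber bottle with black cap, 52 mm in diameter, 110 mm high, standing. Origin at the centre of its underside.
- mallet: Bystander: mallet lying along its x; yellow head 85 mm long, 48 mm in diameter, centre 100 mm in +x of the origin; wooden handle to 140 mm in -x. Origin on the bench under the handle.
- rivet_jar: Bystander: white jar with steel lid, 64 mm in diameter, 75 mm high, standing. Origin at the centre of its underside.
There are look-alikes about, which are no part of the job. Of the things like the tote, leave any that is black or green; of the rest the larger one is meant.

How it is judged (in metres and radians):
On the way:
1. the held tote presses the bump pad fully down (value of joint bump_pad above 0.0105 m and contact force between tote and bump_pad above 4 N and contact force between the fingers and tote above 2 N), for 0.1 s.
At the end, for the whole second after the job is handed in: The tote is held still by the fingers, more than 20 mm clear of the bench and off the sprung-back pad, tilted between 11 and 57 degrees, with the origins of all four conchos within 78 mm of the inside of the yellow corner (contact force between the fingers and tote above 2 N and distance between each of concho0, concho1, concho2, concho3 and tote_corner below 0.078 m and angle between tote's own z axis and vertical between 0.2 and 1 rad and height (world z) of tote_corner above 0.02 m and contact force between tote and table below 0.1 N and contact force between tote and bump_base below 0.1 N and value of joint bump_pad below 0.003 m and linear speed of tote below 0.03 m/s); the arm keeps its last pose, push and grip.
It fails at once if the amber bottle is pushed more than 30 mm or tipped over (distance of dye_bottle from where it was at the start of the episode above 0.03 m or angle between dye_bottle's own z axis and vertical above 0.4 rad).
It fails at once if the mallet is pushed more than 30 mm or tipped over (distance of mallet from where it was at the start of the episode above 0.03 m or angle between mallet's own z axis and vertical above 0.4 rad).
It fails at once if the white jar is pushed more than 30 mm or tipped over (distance of rivet_jar from where it was at the start of the episode above 0.03 m or angle between rivet_jar's own z axis and vertical above 0.4 rad).
It also fails if it takes over 48 s, if anything falls off the work surface, if the arm or the gripper's body presses on something with over 40 N, if the wrist force passes 120 N, or if a joint passes its speed limit or range.

## Working session

There is one attempt and no reset: what is moved stays moved. The work goes in short steps, Python scripts to look and compute and a tool call to move; the robot and the scene stay as the last step left them, time stands still between calls to the robot, and variables do not carry over. Pictures are saved under pics/ and viewed, at most 10 in all, crops included, and the job is handed in when it is done.

Besides the shell and the picture viewer there is one more tool, called as name(argument=value, ...) on one line, values as JSON. servo_tool: Moves the arm, as the interface text tells. Its arguments: {"type":"object","properties":{"fingers":{"type":"array","items":{"type":"number"}},"linear":{"type":"array","items":{"type":"array","items":{"type":"number"}}},"rotation":{"type":"array","items":{"type":"array","items":{"type":"number"}}},"force":{"type":"number"}},"required":["fingers","linear","rotation"]}

```bash
mkdir -p pics; python3 - <<'E'
from bench import r
import cv2,numpy as np,pickle
d={}
for n in("scene","top"):
    s=r.snapshot(n); d[n]=s; cv2.imwrite(f"pics/{n}0.png",s["frame"][:,:,::-1]); print(n,s["fx"],s["fy"],s["cx"],s["cy"],np.round(s["camera_from_world"],3).tolist(),[k for k in s])
pickle.dump(d,open("d0.pkl","wb"))
print(r.sense())
E
```

```text
scene 543.7287287292042 543.7287287292042 287.55415212037445 221.3914107486841 [[0.057, 0.998, -0.014, -32.928], [-0.712, 0.051, 0.7, 329.579], [0.7, -0.03, 0.714, -2118.6], [0.0, 0.0, 0.0, 1.0]] ['frame', 'fx', 'fy', 'cx', 'cy', 'camera_from_world']
top 422.58515512843223 422.58515512843223 281.7098313726767 216.64513988489387 [[0.118, -0.993, 0.002, -52.347], [0.973, 0.116, 0.201, -542.678], [-0.2, -0.022, 0.98, -994.211], [0.0, 0.0, 0.0, 1.0]] ['frame', 'fx', 'fy', 'cx', 'cy', 'camera_from_world']
{'time': 0.1, 'joint_pos': array([ 6.98189335e+01,  7.50924617e+00,  8.53240654e+01,  9.03917595e-04,
        8.72606666e+01, -4.89112920e+00]), 'qd': array([-0.00205161, -0.07903142, -0.18591314, -0.04940101, -0.05362833,
        0.0605081 ]), 'joint_efforts': array([ 1.01674996e-03, -5.70949566e+01, -5.01942837e+01, -1.43582956e-04,
        8.03688570e-03,  2.94558345e-05]), 'tool_pos': array([158.01601304, 578.340018  , 249.35546709]), 'tcp_rot': array([-1.79906441e+02, -8.91234778e-03,  1.64710011e+02]), 'ft_force': array([-0.2817163 , -0.44658139,  0.54715543]), 'wrist_torque': array([-0.0501353 , -0.00356823,  0.01638922]), 'grip_force': 0.0, 'finger_gap': 85.02595126506685}
```

View pics/scene0.png

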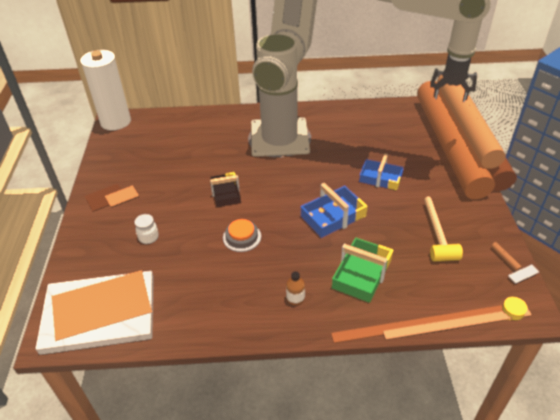

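View pics/top0.png

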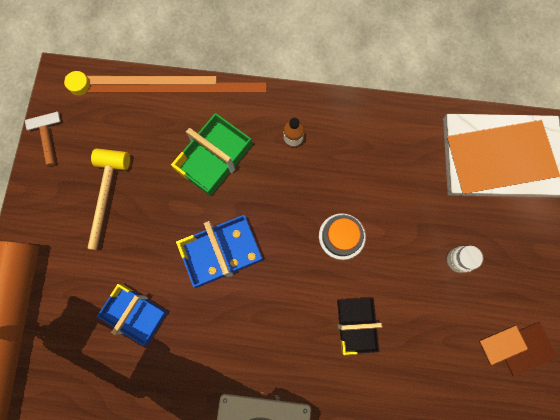

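The candidates in the top view are the green tote (213,153), the large blue tote (220,250), the small blue tote (133,315) and the black tote (358,325). Green and black are excluded, so I choose the larger blue one at (220,250), with its yellow corner at about (185,245). The pad is at (344,234), not the orange sheets at right. Next I take a crop and measure.

```bash
cat > h.py <<'E'
import numpy as np,cv2
def ray(s,u,v):
    T=np.array(s["camera_from_world"]);R=T[:3,:3];t=T[:3,3]
    d=np.array([(u-s["cx"])/s["fx"],-(v-s["cy"])/s["fy"],-1.])
    return -R.T@t, R.T@d
def onz(s,u,v,z):
    o,d=ray(s,u,v); return o+d*(z-o[2])/d[2]
def tri(a,pa,b,pb):
    o1,d1=ray(a,*pa);o2,d2=ray(b,*pb)
    k=np.linalg.lstsq(np.c_[d1,-d2],o2-o1,rcond=None)[0]
    p,q=o1+k[0]*d1,o2+k[1]*d2
    return (p+q)/2,np.linalg.norm(p-q)
def mask(s,lo,hi,box):
    m=cv2.inRange(cv2.cvtColor(s["frame"],cv2.COLOR_RGB2HSV),lo,hi);z=np.zeros_like(m);x0,y0,x1,y1=box
    z[y0:y1,x0:x1]=m[y0:y1,x0:x1]
    n,l,st,c=cv2.connectedComponentsWithStats(z)
    i=1+np.argmax(st[1:,4]);return (l==i).astype(np.uint8),c[i],st[i]
E
python3 - <<'E'
import pickle,cv2,numpy as np
from h import *
d=pickle.load(open("d0.pkl","rb"));t,s=d["top"],d["scene"]
a=cv2.resize(t["frame"][205:295,165:275],None,fx=5,fy=5,interpolation=2)[:,:,::-1]
b=cv2.resize(s["frame"][175:240,295:375],None,fx=5,fy=5,interpolation=2)[:,:,::-1]
cv2.imwrite("pics/crop.png",cv2.resize(cv2.copyMakeBorder(np.ascontiguousarray(b),0,450-325,0,0,0) if 0 else a,None,fx=1,fy=1)); cv2.imwrite("pics/cropb.png",b)
# pad
pt=mask(t,(5,150,150),(18,255,255),(320,210,370,260));ps=mask(s,(5,150,120),(18,255,255),(220,215,265,245))
print("pad",pt[1:],ps[1:],onz(t,*pt[1],45),onz(s,*ps[1],45),tri(t,pt[1],s,ps[1]))
# handle
hb=mask(t,(8,50,140),(22,200,255),(195,215,240,280));hs=mask(s,(8,50,140),(22,200,255),(315,180,352,228))
for nm,c,m in(("t",t,hb),("s",s,hs)):
    rc=cv2.minAreaRect(cv2.findNonZero(m[0]));print(nm,rc,m[2]); p=cv2.boxPoints(rc)
    print([np.round(onz(c,*q,96),1).tolist() for q in p])
yt=mask(t,(24,120,120),(34,255,255),(172,230,205,262));ys=mask(s,(24,120,120),(34,255,255),(345,195,375,222))
print("yel",yt[1:],ys[1:],onz(t,*yt[1],45),tri(t,yt[1],s,ys[1]))
bl=cv2.inRange(cv2.cvtColor(t["frame"],cv2.COLOR_RGB2HSV),(100,120,50),(125,255,255));z=np.zeros_like(bl);z[205:295,165:275]=bl[205:295,165:275]
rc=cv2.minAreaRect(cv2.findNonZero(z));print(rc);print([np.round(onz(t,*q,45),1).tolist() for q in cv2.boxPoints(rc)])
E
```

```text
pad (array([343.69287469, 233.72358722]), array([328, 218,  32,  32, 814], dtype=int32)) (array([238.3296, 225.9968]), array([220, 215,  35,  25, 625], dtype=int32)) [ 522.29400188 -145.94366864   45.        ] [ 516.68237675 -151.96818863   45.        ] (array([ 521.44921296, -148.49210872,   49.39984336]), np.float64(6.192610063703319))
t ((216.06829833984375, 247.4730224609375), (55.907222747802734, 6.3397417068481445), 68.45902252197266) [203 221  26  54 340]
[[500.1, 195.6, 96.0], [507.4, 182.5, 96.0], [391.3, 116.5, 96.0], [384.4, 129.3, 96.0]]
s ((332.2500305175781, 197.75001525878906), (38.18376159667969, 13.435027122497559), 45.0) [320 181  28  31 287]
[[416.7, 96.3, 96.0], [372.6, 131.8, 96.0], [506.2, 202.8, 96.0], [545.9, 167.9, 96.0]]
yel (array([182.63809524, 244.03809524]), array([176, 235,  18,  23, 105], dtype=int32)) (array([361.29032258, 205.09677419]), array([357, 199,   9,  12,  31], dtype=int32)) [449.47311112 247.52231164  45.        ] (array([449.56181383, 248.69708309,  44.36169655]), np.float64(1.97130304750711))
((218.80136108398438, 251.04946899414062), (49.85548400878906, 74.46475219726562), 67.89054870605469)
[[452.3, 267.3, 45.0], [542.8, 107.3, 45.0], [433.4, 45.9, 45.0], [346.3, 203.2, 45.0]]
```

View pics/crop.png

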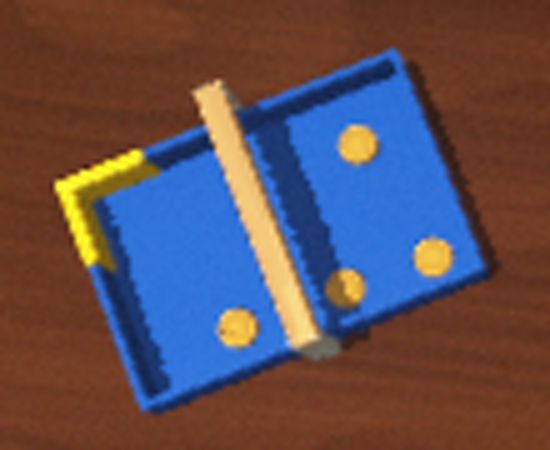

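The crop shows the large blue tote with its yellow cap top-left, the handle crossing its middle, and four conchos inside. Measured values against the spec:

| Check | Measured | Spec |
|---|---|---|
| Handle length | 133 mm | 132 mm |
| Rim size | about 184 × 125 mm | 180 × 120 mm |
| Cap height | z 44 mm | 45 mm |

The tote's yaw is about -60.3° and the handle is at (445,156). The pad is at (522,-146).

```bash
cat > go.py <<'E'
import sys,numpy as np
from scipy.spatial.transform import Rotation as R
from bench import r
# usage: go.py x y z roll pitch yaw -> shift (m) and rotvec (deg) in tool axes
v=list(map(float,sys.argv[1:])); s=r.sense()
C=R.from_euler("xyz",s["tcp_rot"],degrees=True);G=R.from_euler("xyz",v[3:],degrees=True)
print("lin",np.round(C.inv().apply(np.array(v[:3])-s["tool_pos"])/1000,4),"rot",np.round((C.inv()*G).as_rotvec(degrees=True),1))
print("t",s["time"],"q",np.round(s["joint_pos"],1),"tcp",np.round(s["tool_pos"],1),np.round(s["tcp_rot"],1),"F",np.round(s["ft_force"],1),"gap",s["finger_gap"],s["grip_force"])
E
python3 go.py 445 156 200 180 0 97; python3 - <<'E'
import pickle
from h import *
t=pickle.load(open("d0.pkl","rb"))["top"]
for n,p,z in(("bottle",(293,142),0),("jar",(460,266),0),("black",(358,325),30)):print(n,onz(t,*p,z))
E
```

```text
lin [-0.3882 -0.3316  0.0498] rot [-0.1  0.  67.7]
t 0.1 q [69.8  7.5 85.3  0.  87.3 -4.9] tcp [158.  578.3 249.4] [-179.9   -0.   164.7] F [-0.3 -0.4  0.5] gap 85.02595126506685 0.0
bottle [765.41353346   7.24997357   0.        ]
jar [ 482.26809974 -454.58808026    0.        ]
black [ 306.4435223  -202.02896174   30.        ]
```

servo_tool(fingers=[0.085,0.085,0.085,0.085,0.085,0.085,0.085,0.085,0.085,0.085], linear=[[-0.039,-0.033,0],[-0.078,-0.066,0],[-0.117,-0.1,0],[-0.155,-0.133,0],[-0.194,-0.166,0],[-0.233,-0.2,0.01],[-0.272,-0.232,0.02],[-0.31,-0.265,0.03],[-0.35,-0.3,0.04],[-0.388,-0.332,0.05]], rotation=[[0,0,6.8],[0,0,13.5],[0,0,20.3],[0,0,27],[0,0,33.8],[0,0,40.6],[0,0,47.4],[0,0,54.2],[0,0,61],[0,0,67.7]])

```text
time: 1.1
tool_pos: [436.9, 166.8, 202.8]
tcp_rot: [180.0, -0.0, 96.7]
ft_force: [-0.5, 0.8, 0.3]
finger_gap: 85.0
grip_force: 0.0
```

```bash
python3 go.py 445 156 180 180 0 29.7
```

```text
lin [-0.0117  0.0068  0.0228] rot [ 0. -0. 67.]
t 1.1 q [ 14.6 -12.  109.2   0.   82.8   7.9] tcp [436.9 166.8 202.8] [180.   -0.   96.7] F [-0.5  0.8  0.3] gap 85.03156198480382 0.0
```

servo_tool(fingers=[0.085,0.085,0.085,0.085,0.085,0.085,0.085,0.085,0.085,0.085], linear=[[0,0,0],[0,0,0],[0,0,0],[0,0,0],[0,0,0],[0,0,0],[0,0,0],[0,0,0],[0,0,0],[0,0,0]], rotation=[[0,0,8],[0,0,16],[0,0,24],[0,0,32],[0,0,40],[0,0,48],[0,0,56],[0,0,63],[0,0,67.2],[0,0,67.2]])

```text
time: 2.1
tool_pos: [436.1, 168.7, 202.9]
tcp_rot: [-180.0, 0.0, 29.7]
ft_force: [0.0, 0.8, 0.6]
finger_gap: 84.9
grip_force: 0.0
```

```bash
python3 go.py 445 156 86 180 0 29.7; python3 - <<'E'
from bench import r
import cv2
s=r.snapshot("wrist");cv2.imwrite("pics/w1.png",s["frame"][:,:,::-1])
s=r.snapshot("top");cv2.imwrite("pics/t1.png",s["frame"][150:330,120:330,::-1].repeat(3,0).repeat(3,1))
E
```

```text
lin [0.0016 0.0154 0.1169] rot [-0.  0.  0.]
t 2.1 q [ 14.9 -11.9 109.1   0.   82.8  75.1] tcp [436.1 168.7 202.9] [-180.     0.    29.7] F [0.  0.8 0.6] gap 84.8652380387479 0.0
```

View pics/w1.png

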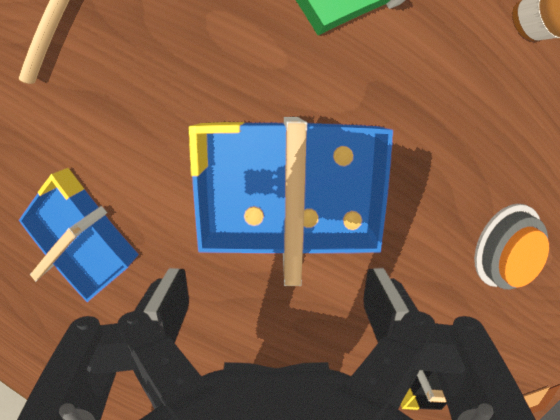

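The wrist view confirms the large blue tote: yellow cap at (212,145), handle bar from (295,121) to (292,283), square to the jaws. I cross-check the handle position from this view.

```bash
cat >> h.py <<'E'
def fonz(s,u,v,z):
    T=np.array(s["camera_from_world"]);R=T[:3,:3];o=-R.T@T[:3,3]
    x,y=(u-s["cx"])/s["fx"],(v-s["cy"])/s["fy"];th=np.hypot(x,y)
    d=R.T@np.array([np.sin(th)*x/th,-np.sin(th)*y/th,-np.cos(th)]);return o+d*(z-o[2])/d[2]
E
python3 - <<'E'
from bench import r
from h import *
s=r.snapshot("wrist")
m,c,st=mask(s,(8,40,130),(22,200,255),(275,110,320,295))
rc=cv2.minAreaRect(cv2.findNonZero(m));print(rc,st)
for p in [(285,119),(306,122),(284,285),(301,285)]: print(np.round(fonz(s,*p,96),1))
m,c,st=mask(s,(5,150,150),(18,255,255),(480,210,560,310));print("pad",c,st,fonz(s,*c,45))
for p in [(190,126),(392,130),(200,252),(381,252)]: print("rim",np.round(fonz(s,*p,45),1))
E
```

```text
((301.0, 206.5), (175.0, 36.0), 90.0) [ 283  119   37  176 4096]
[501.4 198.4  96. ]
[507.  184.6  96. ]
[386.3 131.7  96. ]
[393.3 119.4  96. ]
pad [527.43721805 260.84887218] [ 498  228   62   73 2660] [ 523.76187318 -145.33489838   45.        ]
rim [454.6 265.9  45. ]
rim [542.5 109.2  45. ]
rim [350.  204.4  45. ]
rim [438.9  48.5  45. ]
```

The two views agree, giving a handle centre of (446,157) and yaw 30. Descending to grip.

servo_tool(fingers=[0.085,0.085,0.085,0.085,0.085,0.085,0.085,0.085,0.085], linear=[[0.003,0.015,0],[0.003,0.015,0.01],[0.003,0.015,0.035],[0.003,0.015,0.06],[0.003,0.015,0.08],[0.003,0.015,0.1],[0.003,0.015,0.112],[0.003,0.015,0.117],[0.003,0.015,0.117]], rotation=[[0,0,0],[0,0,0],[0,0,0],[0,0,0],[0,0,0],[0,0,0],[0,0,0],[0,0,0],[0,0,0]])

```text
time: 3.15
tool_pos: [446.0, 157.0, 85.7]
tcp_rot: [-180.0, 0.1, 29.8]
ft_force: [-0.1, -0.7, 0.5]
finger_gap: 85.1
grip_force: 0.0
```

servo_tool(fingers=[0.06,0.04,0.02,0.005,0.005,0.005,0.005,0.005,0.005,0.005], linear=[[0,0,0],[0,0,0],[0,0,0],[0,0,0],[0,0,0],[0,0,0],[0,0,0],[0,0,0],[0,0,0],[0,0,0]], rotation=[[0,0,0],[0,0,0],[0,0,0],[0,0,0],[0,0,0],[0,0,0],[0,0,0],[0,0,0],[0,0,0],[0,0,0]], force=90)

```text
time: 4.15
tool_pos: [446.9, 157.3, 86.9]
tcp_rot: [180.0, -0.1, 29.8]
ft_force: [-1.0, 0.8, 6.0]
finger_gap: 12.4
grip_force: 88.9
```

servo_tool(fingers=[0.005,0.005,0.005,0.005,0.005,0.005,0.005,0.005,0.005,0.005], linear=[[0,0,-0.003],[0,0,-0.01],[0,0,-0.022],[0,0,-0.038],[0,0,-0.055],[0,0,-0.07],[0,0,-0.083],[0,0,-0.093],[0,0,-0.1],[0,0,-0.1]], rotation=[[0,0,0],[0,0,0],[0,0,0],[0,0,0],[0,0,0],[0,0,0],[0,0,0],[0,0,0],[0,0,0],[0,0,0]])

```text
time: 5.15
tool_pos: [447.0, 157.3, 187.4]
tcp_rot: [180.0, -0.1, 29.8]
ft_force: [-0.1, 0.0, -4.8]
finger_gap: 12.6
grip_force: 87.8
```

```bash
python3 go.py 523 -146 185 180 0 30; python3 - <<'E'
from bench import r
import cv2
s=r.snapshot("wrist");cv2.imwrite("pics/w2.png",s["frame"][:,:,::-1])
E
```

```text
lin [-0.0848  0.301   0.0024] rot [ 0.  -0.1 -0.2]
t 5.15 q [ 13.2 -10.3 109.4  -0.   80.8  73.4] tcp [447.  157.3 187.4] [ 1.80e+02 -1.00e-01  2.98e+01] F [-0.1  0.  -4.8] gap 12.62223984841294 87.82057285308838
```

View pics/w2.png

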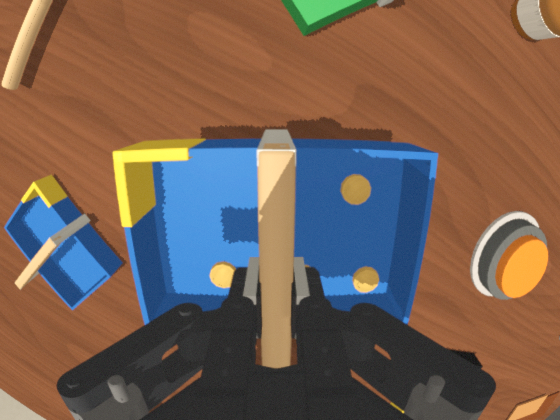

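The tote is held level with the conchos inside at (356,190), (223,275) and (366,280). The fourth is hidden under the gripper. Carrying it to the pad.

servo_tool(fingers=[0.005,0.005,0.005,0.005,0.005,0.005,0.005,0.005,0.005,0.005], linear=[[-0.001,0.005,0],[-0.004,0.014,0],[-0.007,0.026,0],[-0.011,0.04,0],[-0.016,0.057,0],[-0.021,0.075,0],[-0.026,0.093,0],[-0.031,0.111,0],[-0.036,0.129,0],[-0.042,0.148,0]], rotation=[[0,0,0],[0,0,0],[0,0,0],[0,0,0],[0,0,0],[0,0,0],[0,0,0],[0,0,0],[0,0,0],[0,0,0]])

```text
time: 6.2
tool_pos: [483.6, 6.1, 186.0]
tcp_rot: [-180.0, 0.0, 29.8]
ft_force: [0.6, 0.1, -4.1]
finger_gap: 13.0
grip_force: 87.9
```

servo_tool(fingers=[0.005,0.005,0.005,0.005,0.005,0.005,0.005,0.005,0.005,0.005], linear=[[-0.005,0.018,0],[-0.01,0.036,0],[-0.015,0.054,0],[-0.02,0.072,0],[-0.025,0.09,0],[-0.03,0.108,0],[-0.035,0.125,0],[-0.039,0.139,0],[-0.042,0.149,0],[-0.043,0.153,0]], rotation=[[0,0,0],[0,0,0],[0,0,0],[0,0,0],[0,0,0],[0,0,0],[0,0,0],[0,0,0],[0,0,0],[0,0,0]])

```text
time: 7.2
tool_pos: [522.4, -147.4, 186.2]
tcp_rot: [-180.0, 0.0, 29.8]
ft_force: [-1.3, 0.6, -4.1]
finger_gap: 12.3
grip_force: 87.9
```

```bash
python3 go.py 523 -146 132 180 0 30
```

```text
lin [ 0.0012 -0.0009  0.0542] rot [-0.   0.  -0.2]
t 7.2 q [-21.2   0.9  99.   -0.   80.2  39.1] tcp [ 522.4 -147.4  186.2] [-180.     0.    29.8] F [-1.3  0.6 -4.1] gap 12.279753494847963 87.90981531143188
```

servo_tool(fingers=[0.005,0.005,0.005,0.005,0.005,0.005,0.005,0.005], linear=[[0.001,-0.001,0.006],[0.001,-0.001,0.018],[0.001,-0.001,0.03],[0.001,-0.001,0.042],[0.001,-0.001,0.05],[0.001,-0.001,0.056],[0.001,-0.001,0.061],[0.001,-0.001,0.061]], rotation=[[0,0,0],[0,0,0],[0,0,0],[0,0,0],[0,0,0],[0,0,0],[0,0,0],[0,0,0]])

```text
time: 8.0
tool_pos: [523.2, -144.9, 125.9]
tcp_rot: [180.0, -0.0, 29.8]
ft_force: [-2.8, 1.8, 7.0]
finger_gap: 12.2
grip_force: 89.4
```

servo_tool(fingers=[0.005,0.005,0.005,0.005,0.005], linear=[[0,0,0.002],[0,0,0.004],[0,0,0.006],[0,0,0.006],[0,0,0.006]], rotation=[[0,0,0],[0,0,0],[0,0,0],[0,0,0],[0,0,0]])

```text
time: 8.5
tool_pos: [523.7, -145.2, 121.4]
tcp_rot: [179.9, -0.1, 29.8]
ft_force: [-3.4, 2.1, 8.6]
finger_gap: 12.5
grip_force: 90.0
```

servo_tool(fingers=[0.005,0.005,0.005,0.005,0.005], linear=[[0,0,0.002],[0,0,0.004],[0,0,0.005],[0,0,0.005],[0,0,0.005]], rotation=[[0,0,0],[0,0,0],[0,0,0],[0,0,0],[0,0,0]])

```text
time: 9.0
tool_pos: [525.5, -145.8, 119.8]
tcp_rot: [179.7, -0.3, 29.8]
ft_force: [-9.3, 3.7, 28.2]
finger_gap: 12.6
grip_force: 92.9
```

Force jumped to 28 N, well past the 15 N at full depth, so the pad has bottomed out. I hold briefly and then lift.

servo_tool(fingers=[0.005,0.005,0.005,0.005,0.005,0.005,0.005,0.005,0.005,0.005], linear=[[0,0,0],[0,0,0],[0,0,0],[0,0,-0.003],[0,0,-0.008],[0,0,-0.015],[0,0,-0.024],[0,0,-0.035],[0,0,-0.05],[0,0,-0.065]], rotation=[[0,0,0],[0,0,0],[0,0,0],[0,0,0],[0,0,0],[0,0,0],[0,0,0],[0,0,0],[0,0,0],[0,0,0]])

```text
time: 10.0
tool_pos: [522.3, -144.7, 180.1]
tcp_rot: [-180.0, 0.0, 29.8]
ft_force: [-0.0, -0.0, -4.2]
finger_gap: 12.5
grip_force: 88.0
```

servo_tool(fingers=[0.005,0.005,0.005,0.005,0.005,0.005,0.005,0.005,0.005,0.005], linear=[[0,-0.002,-0.015],[0,-0.01,-0.03],[0,-0.02,-0.045],[0,-0.035,-0.06],[0,-0.05,-0.075],[0,-0.065,-0.09],[0,-0.08,-0.103],[0,-0.09,-0.113],[0,-0.097,-0.12],[0,-0.1,-0.12]], rotation=[[0,0,0],[0,0,0],[0,0,0],[0,0,0],[0,0,0],[0,0,0],[0,0,0],[0,0,0],[0,0,0],[0,0,0]])

```text
time: 11.0
tool_pos: [473.2, -57.5, 300.7]
tcp_rot: [179.9, -0.1, 29.9]
ft_force: [0.1, 0.2, -4.5]
finger_gap: 12.3
grip_force: 88.0
```

```bash
python3 go.py 480 -55 300 180 0 30; python3 - <<'E'
from bench import r
import cv2
s=r.snapshot("wrist");cv2.imwrite("pics/w3.png",s["frame"][:,:,::-1])
E
```

```text
lin [0.0072 0.0012 0.0007] rot [ 0.1 -0.1 -0.1]
t 11.0 q [-13.1 -13.   99.8   0.   93.   47. ] tcp [473.2 -57.5 300.7] [ 1.799e+02 -1.000e-01  2.990e+01] F [ 0.1  0.2 -4.5] gap 12.279724514389205 87.98417687416077
```

View pics/w3.png

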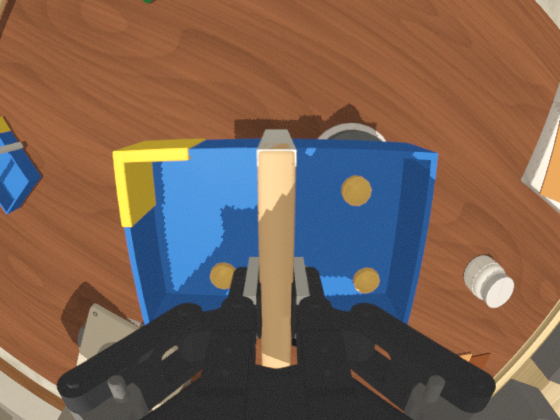

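The grip and level are unchanged, with the same three conchos visible and the fourth still under the gripper. Tool +x is tote +y and tool +y is tote +x, so the tilt is about tool (-1,-1,0).

servo_tool(fingers=[0.005,0.005,0.005,0.005,0.005,0.005,0.005,0.005,0.005,0.005], linear=[[0,0,0],[0,0,0],[0,0,0],[0,0,0],[0,0,0],[0,0,0],[0,0,0],[0,0,0],[0,0,0],[0,0,0]], rotation=[[-1,-1,0],[-2.5,-2.5,0],[-4,-4,0],[-5.5,-5.5,0],[-7,-7,0],[-8.5,-8.5,0],[-10,-10,0],[-11.5,-11.5,0],[-13,-13,0],[-14,-14,0]], force=110)

```text
time: 12.05
tool_pos: [473.0, -58.1, 298.3]
tcp_rot: [165.7, 14.0, 28.1]
ft_force: [-0.2, -0.1, -4.5]
finger_gap: 11.9
grip_force: 108.9
```

```bash
python3 go.py 475 -57 300 180 0 30
```

```text
lin [ 0.0018  0.0006 -0.0022] rot [14.  14.2 -0.2]
t 12.05 q [  0.5  -7.6  97.5 -19.2  95.5  59.7] tcp [473.  -58.1 298.3] [165.7  14.   28.1] F [-0.2 -0.1 -4.5] gap 11.915110066717995 108.88320565223694
```

servo_tool(fingers=[0.005,0.005,0.005,0.005,0.005,0.005,0.005,0.005,0.005,0.005], linear=[[0,0,0],[0,0,0],[0,0,0],[0,0,0],[0,0,0],[0,0,0],[0,0,0],[0,0,0],[0,0,0],[0,0,0]], rotation=[[-1.5,-1.5,0],[-3.5,-3.5,0],[-5.5,-5.5,0],[-7.5,-7.5,0],[-9.5,-9.5,0],[-11.5,-11.5,0],[-12.5,-12.5,0],[-13,-13,0],[-13,-13,0],[-13,-13,0]])

```text
time: 13.05
tool_pos: [473.1, -58.2, 299.4]
tcp_rot: [150.9, 25.9, 23.0]
ft_force: [-0.5, 0.1, -4.5]
finger_gap: 12.0
grip_force: 109.0
```

servo_tool(fingers=[0.005,0.005,0.005,0.005,0.005,0.005,0.005,0.005,0.005,0.005], linear=[[0,0,0],[0,0,0],[0,0,0],[0,0,0],[0,0,0],[0,0,0],[0,0,0],[0,0,0],[0,0,0],[0,0,0]], rotation=[[0,0,0],[0,0,0],[0,0,0],[0,0,0],[0,0,0],[0,0,0],[0,0,0],[0,0,0],[0,0,0],[0,0,0]])

```text
time: 14.05
tool_pos: [473.0, -58.1, 299.3]
tcp_rot: [150.9, 25.9, 23.0]
ft_force: [-0.2, 0.4, -3.6]
finger_gap: 12.0
grip_force: 109.0
```

```bash
python3 go.py 475 -57 300 180 0 30; python3 - <<'E'
from bench import r
import cv2,numpy as np
s=r.snapshot("wrist");a=s["frame"]
t=r.snapshot("top");b=t["frame"]
cv2.imwrite("pics/w4.png",a[:,:,::-1]);cv2.imwrite("pics/t4.png",b[:,:,::-1])
E
```

```text
lin [ 0.0017  0.0007 -0.0015] rot [27.  27.  -0.2]
t 14.05 q [ 10.3   0.4  95.3 -34.6 100.8  68.9] tcp [473.  -58.1 299.3] [150.9  25.9  23. ] F [-0.2  0.4 -3.6] gap 12.040076518979813 108.98733973503113
```

View pics/w4.png

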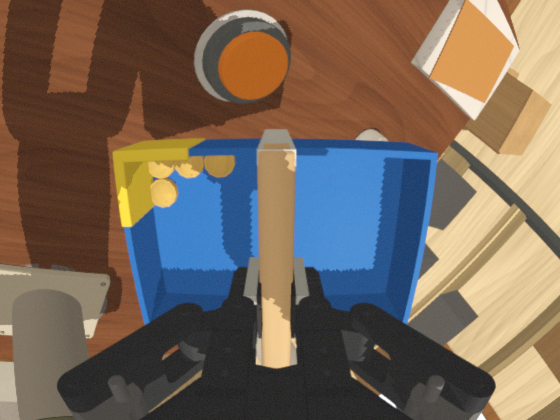

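View pics/t4.png

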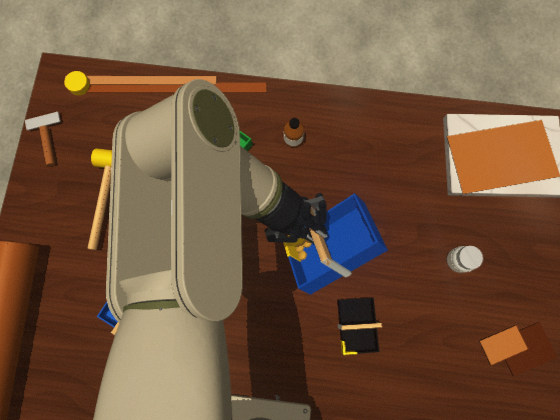

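All four conchos are in the yellow corner, at wrist pixels (162,170), (162,193), (190,168) and (219,163). The farthest is about 52 mm from the corner, inside the 78 mm limit. The tilt is 38°, the tote is still, the pad is back up, and the bottle, jar and mallet have not moved. Handing in.

```bash
python3 -c "
from bench import r
print(r.hand_in())"
```

```text
the job is handed in; nothing more can be done
None
```

I pressed the large blue tote down on the pad until it bottomed out, then lifted it and tilted it 38° with all four conchos in the yellow corner; I handed in with it still held up that way (no verdict was shown).

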